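# Put the linear bearings back in their own recesses

### The arm

A 6-joint arm with a two-finger parallel gripper is mounted at the origin on a cart in front of the work surface, level with it; the furniture and walls round the work are solid. World frame = base frame: x ahead of the robot, y to its left, z up, the work surface at z = 0. Lengths are in m, angles in rad, forces in N, time in s.
With the tool pointing down it reaches from about 0.3 to 0.75 m from the base axis. Payload 8.5 kg.
Tool frame: the origin (TCP) lies midway between the tips of the shut fingers; the grasp point (between the pads) lies 19 mm behind it; z points along the fingers, y is the line along which they close (so a half turn about z gives the same grasp; the last joint's range is limited). The gripper opens to 85 mm and grips with 20 to 120 N. Pads are 22 mm wide; open, the fingers measure 114 mm over their backs; the gripper's body (76 mm by 85 mm) begins 54 mm behind the grasp point. The pads swing forward as they close: fully open they stand 13 mm farther back than shut.
Start: joints at [-1.528, 0.381, 1.297, -0, 1.464, -0.215], TCP at [0.14, -0.532, 0.231] pointing down, gripper open.
Joint ranges: [-3.11, 3.11], [-0.89, 2.33], [0.22, 2.48], [-1.42, 4.56], [0.17, 2.85], [-2.88, 2.88]. Speed limits (rad/s): [2.39, 2.39, 3.14, 3.14, 3.14, 3.14].

### API

Orientations are given as a unit quaternion [w, x, y, z].
In Python, from rig import sensors, eyes, order gives the robot as it stands.
- The arm moves only by the tool arm_command, never from a script. Its argument "increments" is a list of rows, each a list of 2 entries, a list of its own where there are three numbers: the shift along the world's x, y, z in mm, then the turn about the world's z in rad. In form: [[[dx, dy, dz], spin], ...]. A call has 1 to 10 rows; each row is the pose to reach, as a shift and turn from the pose commanded when the call began; what a row does not reach only later rows make up. A row lasts 1/12 s, in which the tool goes at most 41.7 mm and 7.16 degrees, less where a joint would pass 70% of its speed; a pose out of reach is approached as far as the arm can. A call with a gripper value outside its range is refused whole. "jaw" is the opening, from 0 (shut) to 1 (fully open), set as the call begins (left out, the last holds). The fingers move at their own pace and stop on an object; the grip force is fixed at half the most. Time passes only in rows, so rows that repeat a pose let the fingers close. It gives the time, the measured TCP pose, the force, the opening and the grip force at its end, in the units of the state.
- sensors.get_state(): the state, without advancing time (a new reading comes with each control period).
- eyes.get_image(name): name is "side" or "top" or "wrist"; returns a dict with "img" (420x560x3 uint8, red, green, blue), "intrinsics" (3x3 intrinsics, pixels), "rvec" (rotation vector, rad) and "tvec" (3), from world to camera coordinates, as OpenCV has them. Camera axes: x right, y down, z forward; pixel columns grow to the right and rows downward; lengths in m; the calibration is good to about 2 mm. A picture is of the moment at which its call begins. There is no depth.
- order.finish_job(): hands the job in; it is judged then, once.
The state is a dict: "time": time; "joints": joint angles; "qvel": joint speeds; "tau": joint torques, N m; "position": TCP position; "orientation": TCP orientation; "contact_force": force on the tool from outside, world axes, zero at the start; "moment": the same for the moment, N m; "width": finger opening in m; "finger_force": force on a finger pad.
Only numpy, scipy, OpenCV 4.12 (cv2) and the standard library are available. Lean on these libraries where they do the work, as an engineer would, in place of code of your own. Each camera call takes 0.05 s, during which the arm holds its last target. There are 200 camera calls.

### The job

The three flanged bearings and the shaft support were put back into the tote in each other's places. Put each one into the recess made for it, so that it stands upright and flat on the recess floor; set one aside on a clear bit of bench to make room. Do not move the tape measure or the white tin.

Things in the scene. Friction and masses are not known exactly. Their poses are not given: they have to be found in the camera images.
- bearing_large: The largest bright steel flanged linear bearing standing on its flange, a round sleeve (bore closed) above it; origin at the centre of the flange's underside, z up along the axis. Flange 84 mm diameter, 10 mm thick; sleeve 52 mm diameter; overall height 66 mm; about 0.6 kg. At the start it lies flat across the top of the insert with the oblong recess.
- bearing_medium: The middle bright steel flanged linear bearing standing on its flange, a round sleeve (bore closed) above it; origin at the centre of the flange's underside, z up along the axis. Flange 62 mm diameter, 8 mm thick; sleeve 40 mm diameter; overall height 58 mm; about 0.3 kg. At the start it stands in the largest round recess.
- bearing_small: The smallest bright steel flanged linear bearing standing on its flange, a round sleeve (bore closed) above it; origin at the centre of the flange's underside, z up along the axis. Flange 38 mm diameter, 6 mm thick; sleeve 20 mm diameter; overall height 50 mm; about 0.1 kg. At the start it stands in the middle round recess.
- support: Aluminium clamping shaft support, an upside-down T: foot 86 (x) x 28 (y) x 10 mm, and on its middle an upright block 46 (x) x 28 (y) mm up to 60 mm overall height, bored across along y (25 mm hole) and slit at the top. About 0.16 kg. Origin at the centre of the foot's underside, x along the foot, z up. At the start it lies across the insert with the smallest round recess.
- nest_large: Square black insert 112 x 112 x 20 mm with a light grey recess floor; origin at the centre of its underside (4 mm above the bench), z up, sides along x and y. Centred recess 14 mm deep, its floor 6 mm above the origin: round, 100 mm diameter, for the largest bearing. The four inserts lie two by two, in any order, turned alike, 115 mm from centre to centre, filling a fixed grey tote, 250 mm square over its rim and 26 mm high.
- nest_medium: Square black insert 112 x 112 x 20 mm with a light grey recess floor; origin at the centre of its underside (4 mm above the bench), z up, sides along x and y. Centred recess 14 mm deep, its floor 6 mm above the origin: round, 78 mm diameter, for the middle bearing.
- nest_small: Square black insert 112 x 112 x 20 mm with a light grey recess floor; origin at the centre of its underside (4 mm above the bench), z up, sides along x and y. Centred recess 14 mm deep, its floor 6 mm above the origin: round, 54 mm diameter, for the smallest bearing.
- nest_support: Square black insert 112 x 112 x 20 mm with a light grey recess floor; origin at the centre of its underside (4 mm above the bench), z up, sides along x and y. Centred recess 14 mm deep, its floor 6 mm above the origin: oblong, 100 mm along x and 42 mm along y, for the foot of the shaft support.
- tape_measure: Bystander, stays where it is: yellow tape measure, 67 x 79 x 33 mm, lying on one side of the tote, on the bench top (height 0); origin at the centre of its underside, z up.
- screw_tin: Bystander, stays where it is: round white lidded tin, 69 mm diameter, 31 mm high, standing on the other side of the tote, on the bench top (height 0); origin at the centre of its underside, z up.

How it is judged:
At the end, for the whole second after the job is handed in: Each bearing and the shaft support stands upright (within 0.08 rad), at rest, in its own insert: within 13 mm of the insert's centre and down on the recess floor (its underside 2 to 9.5 mm above the insert's underside; the floor is at 6 mm) (horizontal distance between bearing_large and nest_large below 0.013 m and z of bearing_large in the frame of nest_large between 0.002 and 0.0095 m and angle between each of bearing_large, bearing_medium, bearing_small, support's own z axis and vertical below 0.08 rad and linear speed of each of bearing_large, bearing_medium, bearing_small, support below 0.01 m/s and angular speed of each of bearing_large, bearing_medium, bearing_small, support below 0.1 rad/s and horizontal distance between bearing_medium and nest_medium below 0.013 m and z of bearing_medium in the frame of nest_medium between 0.002 and 0.0095 m and horizontal distance between bearing_small and nest_small below 0.013 m and z of bearing_small in the frame of nest_small between 0.002 and 0.0095 m and horizontal distance between support and nest_support below 0.013 m and z of support in the frame of nest_support between 0.002 and 0.0095 m); the robot touches nothing.
It fails at once if the tape measure is shifted by more than 20 mm or tipped (distance of tape_measure from where it was at the start of the episode above 0.02 m or angle between tape_measure's own z axis and vertical above 0.3 rad).
It fails at once if the white tin is shifted by more than 20 mm or tipped (distance of screw_tin from where it was at the start of the episode above 0.02 m or angle between screw_tin's own z axis and vertical above 0.3 rad).
It also fails if it takes over 99 s, if anything falls off the work surface, if the arm or the gripper's body presses on something with over 40 N, if the wrist force passes 120 N, or if a joint passes its speed limit or range.

## Working session

There is one attempt and no reset: what is moved stays moved. The work goes in short steps, Python scripts to look and compute and a tool call to move; the robot and the scene stay as the last step left them, time stands still between calls to the robot, and variables do not carry over. Pictures are saved under pics/ and viewed, at most 14 in all, crops included, and the job is handed in when it is done.

Besides the shell and the picture viewer there is one more tool, called after ">>>" in YAML: its name, and indented under it one key for each argument. arm_command: Moves the arm, as the interface text tells. Its arguments: {"type":"object","properties":{"increments":{"type":"array"},"jaw":{"type":"number"}},"required":["increments"]}

```bash
mkdir -p pics; cat > h.py <<'E'
import numpy as np, cv2
from rig import sensors, eyes, order
def grab(n,save=None):
    d=eyes.get_image(n)
    if save: cv2.imwrite('pics/'+save,cv2.cvtColor(d['img'],cv2.COLOR_RGB2BGR))
    return d
def ray(d,uv,z):
    R=cv2.Rodrigues(np.array(d['rvec'],float))[0];t=np.array(d['tvec'],float).ravel()
    K=np.array(d['intrinsics'],float)
    uv=np.atleast_2d(np.array(uv,float)); p=np.c_[uv,np.ones(len(uv))]@np.linalg.inv(K).T@R
    c=-R.T@t
    return c+p*((z-c[2])/p[:,2])[:,None]
E
python3 - <<'E'
from h import *
for n in['top','side']:
    d=grab(n,n+'0.png'); R=cv2.Rodrigues(np.array(d['rvec'],float))[0]; print(n,-R.T@np.array(d['tvec'],float).ravel(),d['intrinsics'][0][0])
    np.save(n+'0.npy',d,allow_pickle=True)
print(sensors.get_state())
E
```

```text
top [0.41039071 0.03392456 0.95435554] 466.850724706909
side [ 0.60669643 -0.74180708  0.63076788] 452.15814618298884
{'time': 0.1, 'joints': array([-1.52830956e+00,  3.81148704e-01,  1.29815558e+00, -2.32877837e-06,
        1.46361113e+00, -2.15307820e-01]), 'qvel': array([-0.0006378 , -0.00024155, -0.00087095, -0.00027155,  0.0003121 ,
       -0.00012433]), 'tau': array([ 2.02227820e-03, -4.49223804e+01, -2.31658083e+01, -2.39091087e-04,
        3.59057813e-03,  1.83343985e-05]), 'position': array([ 0.14020343, -0.53156077,  0.23077265]), 'orientation': array([-6.59011926e-04,  9.91704006e-01,  1.28540757e-01,  5.59257665e-05]), 'contact_force': array([-0.56414964, -0.0900108 , -0.51430144]), 'moment': array([ 0.00855379,  0.01805129, -0.06053896]), 'finger_force': 0.0, 'width': 0.08539617708099899}
```

View pics/top0.png

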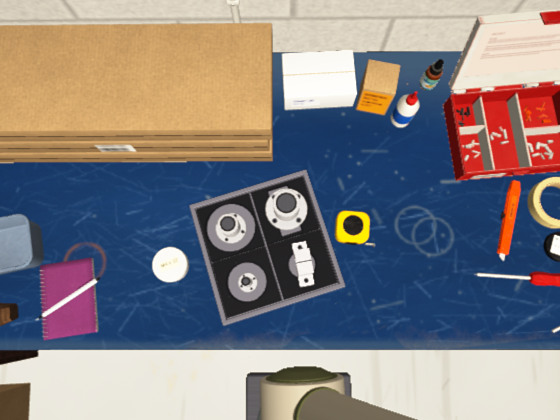

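View pics/side0.png

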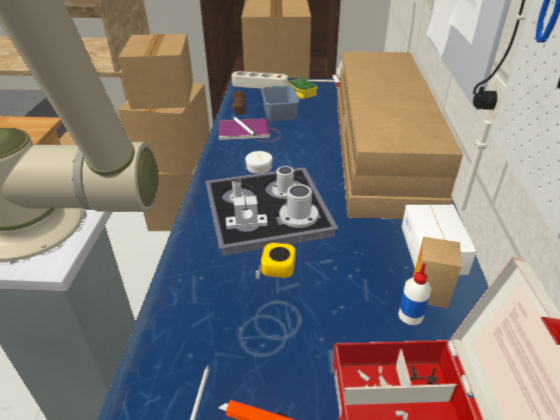

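```bash
python3 - <<'E'
from h import *
d=np.load('top0.npy',allow_pickle=True).item(); im=d['img']
c=im[165:330,140:385]; cv2.imwrite('pics/crop.png',cv2.cvtColor(cv2.resize(c,None,fx=3.2,fy=3.2,interpolation=cv2.INTER_CUBIC),cv2.COLOR_RGB2BGR))
h=cv2.cvtColor(im,cv2.COLOR_RGB2HSV)
bl=((h[...,2]<60)&(h[...,1]<110)).astype(np.uint8); bl[:165]=0;bl[330:]=0;bl[:,:180]=0;bl[:,350:]=0
bl=cv2.morphologyEx(bl,cv2.MORPH_OPEN,np.ones((3,3)))
pts=np.argwhere(bl)[:,::-1].astype(np.float32)
w=ray(d,pts,0.024)[:,:2].astype(np.float32)
r=cv2.minAreaRect(w*1000);print(r,cv2.boxPoints(r))
print(im[225,205],im[215,196],im[245,300],im[300,280])
E
```

```text
((531.6987915039062, 48.305999755859375), (225.2037353515625, 292.21539306640625), 17.29803466796875) [[ 380.74582   154.32411 ]
 [ 467.63376  -124.67467 ]
 [ 682.65173   -57.712112]
 [ 595.7638    221.28667 ]]
[25 24 26] [114 108 113] [134 128 128] [56 53 55]
```

View pics/crop.png

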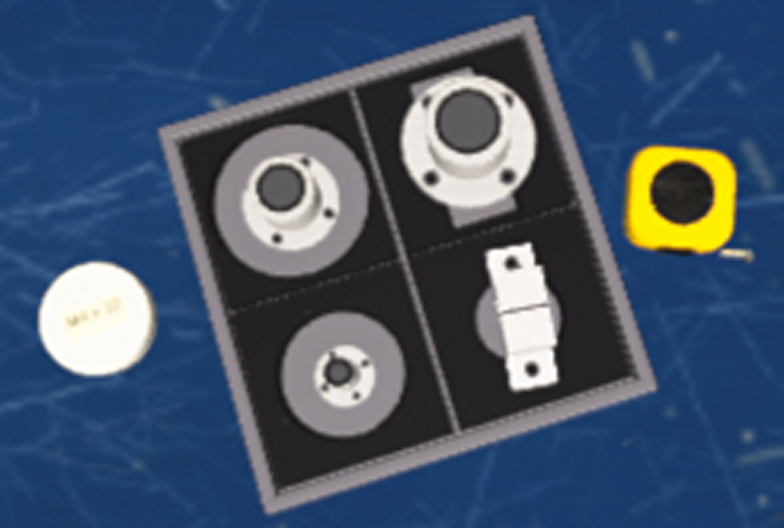

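```bash
cat > m.py <<'E'
from h import *
d=np.load('top0.npy',allow_pickle=True).item()
P=lambda pts,z:(ray(d,(np.atleast_2d(pts)/3.2)+[140,165]-0.35,z)[:,:2]*1000)
C=P([[160,130],[533,15],[655,388],[268,513]],.026)
print(C.round(),'ctr',C.mean(0),'sides',np.linalg.norm(C-np.roll(C,-1,0),axis=1))
e=C-np.roll(C,-1,0); a=np.arctan2(e[:,1],e[:,0])%(np.pi/2); print('yaw',a)
y=np.median(a); R=np.array([[np.cos(y),-np.sin(y)],[np.sin(y),np.cos(y)]])
for s in[(1,1),(1,-1),(-1,1),(-1,-1)]: print(s,(C.mean(0)+R@(57.5*np.array(s))).round(1))
for n,p,z in[('med fl',(291,202),.018),('med top',(281,188),.068),('lg fl',(468,140),.034),('lg top',(468,121),.09),('sm fl',(345,376),.016),('sm top',(340,372),.060),('tin',(97,319),.031),('tape',(682,198),.033),('recL',(292,200),.01),('recM',(343,374),.01)]: print(n,P(p,z).round(1))
F=P([[487,250],[530,242],[557,385],[512,391]],.034); print('foot',F.round(),F.mean(0)); v=F[0]+F[1]-F[2]-F[3]; print(np.linalg.norm(v)/2,np.arctan2(v[1],v[0]))
print('block',P((525,308),.084), 'edge',ray(d,[[280,348]],0)[0])
E
python3 m.py
```

```text
[[603. 232.]
 [678.  -6.]
 [440. -77.]
 [367. 158.]] ctr [522.06045016  76.8766504 ] sides [249.45219966 247.96242846 247.07238621 248.10756217]
yaw [0.30305379 0.29325613 0.30368935 0.30285408]
(1, 1) [559.8 148.9]
(1, -1) [594.1  39.1]
(-1, 1) [450.  114.6]
(-1, -1) [484.3   4.8]
med fl [[558. 149.]]
med top [[558.6 149.1]]
lg fl [[594.3  36.4]]
lg top [[594.6  36.2]]
sm fl [[448.7 113.6]]
sm top [[449.3 112.8]]
tin [[483.4 265.9]]
tape [[557.  -96.7]]
recL [[560.5 149.4]]
recM [[450.2 115.3]]
foot [[525.  25.]
 [530.  -2.]
 [442. -17.]
 [439.  10.]] [483.84390227   4.15362468]
88.13363394320163 0.17069635515199372
block [[484.66964367   3.61814641]] edge [0.32106829 0.04932356 0.        ]
```

>>> arm_command:
  increments:
    - [[20, 40, 0], 0.12]
    - [[37, 77, 0], 0.24]
    - [[54, 114, 0], 0.36]
    - [[71, 150, 0], 0.48]
    - [[88, 186, 0], 0.6]
    - [[105, 222, 0], 0.72]
    - [[122, 258, 0], 0.84]
    - [[139, 294, 0], 0.96]
    - [[156, 330, 0], 1.08]
    - [[173, 360, 0], 1.2]
  jaw: 0.7

```text
time: 0.93
position: [0.3132, -0.1693, 0.2313]
orientation: [-0.0, 0.744, 0.668, 0.0]
contact_force: [1.4, 0.4, 0.4]
width: 0.0593
finger_force: 0.0
```

>>> arm_command:
  increments:
    - [[17, 35, -5], 0.1]
    - [[34, 70, -10], 0.2]
    - [[51, 106, -20], 0.282]
    - [[68, 142, -30], 0.282]
    - [[85, 178, -40], 0.282]
    - [[102, 214, -50], 0.282]
    - [[119, 250, -60], 0.282]
    - [[136, 285, -70], 0.282]
    - [[136, 285, -70], 0.282]
    - [[136, 285, -70], 0.282]

```text
time: 1.77
position: [0.449, 0.1147, 0.1604]
orientation: [-0.001, 0.644, 0.765, -0.001]
contact_force: [-1.2, 0.0, -0.5]
width: 0.0596
finger_force: 0.0
```

>>> arm_command:
  increments:
    - [[0, -1, -40], 0]
    - [[0, -1, -80], 0]
    - [[0, -1, -115], 0]
    - [[0, -1, -130], 0]
    - [[0, -1, -130], 0]
    - [[0, -1, -130], 0]

```text
time: 2.27
position: [0.4492, 0.1113, 0.0317]
orientation: [-0.0, 0.645, 0.764, -0.0]
contact_force: [0.4, 0.1, -0.2]
width: 0.0601
finger_force: 0.0
```

>>> arm_command:
  increments:
    - [[0, 0, 0], 0]
    - [[0, 0, 0], 0]
    - [[0, 0, 0], 0]
    - [[0, 0, 0], 0]
    - [[0, 0, 0], 0]
    - [[0, 0, 0], 0]
    - [[0, 0, 0], 0]
    - [[0, 0, 0], 0]
  jaw: 0

```text
time: 2.93
position: [0.4499, 0.1121, 0.0325]
orientation: [0.001, 0.645, 0.764, 0.001]
contact_force: [-0.7, -1.2, 8.0]
width: 0.018
finger_force: 58.3
```

>>> arm_command:
  increments:
    - [[0, 0, 35], 0]
    - [[0, 0, 70], 0]
    - [[0, 0, 100], 0]
    - [[-2, -35, 110], 0]
    - [[-5, -72, 110], 0]
    - [[-8, -110, 110], 0]
    - [[-10, -148, 110], 0]
    - [[-13, -186, 110], 0]
    - [[-16, -224, 110], 0]
    - [[-19, -255, 110], 0]

```text
time: 3.77
position: [0.4297, -0.1452, 0.1418]
orientation: [0.001, 0.645, 0.764, -0.0]
contact_force: [0.0, -0.5, -0.8]
width: 0.0178
finger_force: 59.2
```

>>> arm_command:
  increments:
    - [[0, -17, 0], 0]
    - [[0, -17, -30], 0]
    - [[0, -17, -65], 0]
    - [[0, -17, -95], 0]
    - [[0, -17, -110], 0]
    - [[0, -17, -115], 0]
    - [[0, -17, -118], 0]
    - [[0, -17, -118], 0]

```text
time: 4.43
position: [0.4305, -0.16, 0.0238]
orientation: [0.0, 0.645, 0.764, 0.0]
contact_force: [0.3, 0.9, -0.9]
width: 0.0179
finger_force: 59.2
```

>>> arm_command:
  increments:
    - [[0, 0, -1], 0]
    - [[0, 0, -1], 0]
    - [[0, 0, -1], 0]

```text
time: 4.68
position: [0.4306, -0.16, 0.0231]
orientation: [0.001, 0.645, 0.764, 0.0]
contact_force: [0.7, -0.9, -1.0]
width: 0.0183
finger_force: 59.2
```

```bash
python3 - <<'E'
from h import *
d=grab('side'); c=d['img'][150:330,150:370]; cv2.imwrite('pics/s1.png',cv2.cvtColor(cv2.resize(c,None,fx=3,fy=3,interpolation=cv2.INTER_CUBIC),cv2.COLOR_RGB2BGR))
E
```

```text
(no output)
```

View pics/s1.png

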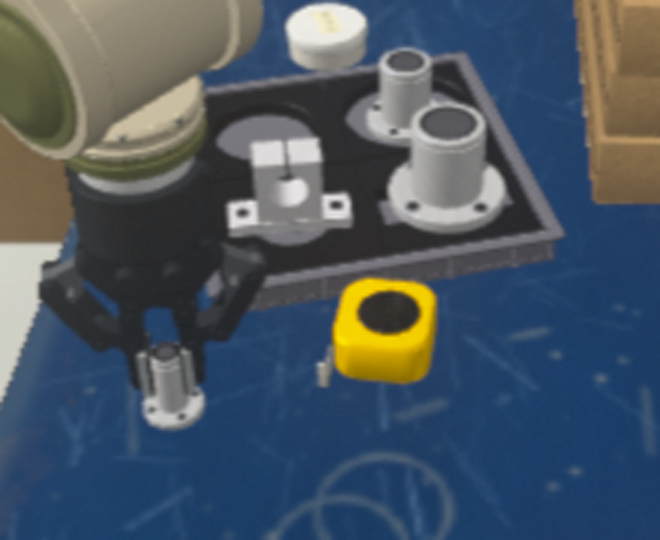

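The small bearing is held upright just above clear bench, with its flange near (172,405), and the other parts are undisturbed. I'll release it.

>>> arm_command:
  increments:
    - [[0, 0, -1], 0]
    - [[0, 0, -1], 0]
    - [[0, 0, -1], 0]

```text
time: 4.98
position: [0.4306, -0.16, 0.0225]
orientation: [0.001, 0.645, 0.764, 0.0]
contact_force: [-1.5, 1.7, 12.9]
width: 0.0179
finger_force: 60.8
```

>>> arm_command:
  increments:
    - [[0, 0, 0], 0]
    - [[0, 0, 0], 0]
    - [[0, 0, 0], 0]
    - [[0, 0, 0], 0]
    - [[0, 0, 30], 0]
    - [[0, 0, 65], 0]
    - [[0, 0, 100], 0]
    - [[10, 30, 130], 0]
    - [[18, 65, 140], 0]
    - [[27, 100, 140], 0]
  jaw: 0.75

```text
time: 5.82
position: [0.4585, -0.0593, 0.1642]
orientation: [0.003, 0.646, 0.764, 0.001]
contact_force: [0.9, 0.9, -0.1]
width: 0.0644
finger_force: 0.0
```

>>> arm_command:
  increments:
    - [[16, 34, 0], 0]
    - [[32, 68, 0], 0]
    - [[48, 102, 0], 0]
    - [[64, 136, 0], 0]
    - [[80, 170, 0], 0]
    - [[94, 195, 0], 0]
    - [[100, 209, 0], 0]
    - [[100, 209, 0], 0]
    - [[100, 209, 0], 0]
  jaw: 0.85

```text
time: 6.57
position: [0.5569, 0.1495, 0.1608]
orientation: [-0.0, 0.644, 0.765, -0.0]
contact_force: [-0.1, -0.3, -0.1]
width: 0.0728
finger_force: 0.0
```

>>> arm_command:
  increments:
    - [[1, 0, -40], 0]
    - [[1, 0, -80], 0]
    - [[1, 0, -115], 0]
    - [[1, 0, -127], 0]
    - [[1, 0, -127], 0]
    - [[1, 0, -127], 0]

```text
time: 7.07
position: [0.5581, 0.1482, 0.0346]
orientation: [-0.0, 0.645, 0.764, -0.0]
contact_force: [0.3, -0.4, -0.1]
width: 0.0724
finger_force: 0.0
```

>>> arm_command:
  increments:
    - [[0, 0, 0], 0]
    - [[0, 0, 0], 0]
    - [[0, 0, 0], 0]
    - [[0, 0, 0], 0]
    - [[0, 0, 0], 0]
    - [[0, 0, 0], 0]
    - [[0, 0, 0], 0]
  jaw: 0

```text
time: 7.65
position: [0.5594, 0.1491, 0.0363]
orientation: [0.002, 0.645, 0.764, 0.001]
contact_force: [-0.2, -1.0, 6.4]
width: 0.0383
finger_force: 59.9
```

>>> arm_command:
  increments:
    - [[0, 0, 30], 0]
    - [[0, 0, 60], 0]
    - [[-30, -10, 60], 0]
    - [[-65, -20, 60], 0]
    - [[-98, -30, 60], 0]
    - [[-108, -34, 60], 0]
    - [[-108, -34, 40], 0]
    - [[-108, -34, 15], 0]
    - [[-108, -34, 3], 0]
    - [[-108, -34, 0], 0]

```text
time: 8.48
position: [0.4496, 0.1151, 0.035]
orientation: [-0.0, 0.645, 0.764, -0.0]
contact_force: [-17.7, -2.8, 50.5]
width: 0.0386
finger_force: 69.9
```

>>> arm_command:
  increments:
    - [[0, 0, -1], 0]
    - [[0, 0, -1], 0]
    - [[0, 0, -1], 0]

```text
time: 8.73
position: [0.4496, 0.1151, 0.0352]
orientation: [0.0, 0.645, 0.764, -0.0]
contact_force: [-9.7, -3.1, 19.6]
width: 0.0384
finger_force: 67.0
```

Down on the floor. I'll release it and move to the large bearing.

>>> arm_command:
  increments:
    - [[0, 0, 1], 0]
    - [[0, 0, 1], 0]
    - [[0, 0, 1], 0]
    - [[0, 0, 1], 0]
    - [[0, 0, 1], 0]
    - [[0, 0, 35], 0]
    - [[0, 0, 70], 0]
    - [[0, 0, 105], 0]
    - [[0, 0, 130], 0]
  jaw: 0.95

```text
time: 9.48
position: [0.4506, 0.1153, 0.1661]
orientation: [0.001, 0.645, 0.764, 0.001]
contact_force: [0.5, 0.3, 0.6]
width: 0.0809
finger_force: 0.0
```

>>> arm_command:
  increments:
    - [[32, -16, 0], 0]
    - [[65, -34, 0], 0]
    - [[100, -52, 0], 0]
    - [[135, -72, 0], 0]
    - [[144, -78, 0], 0]
    - [[144, -78, 0], 0]
    - [[144, -78, 0], 0]
  jaw: 1

```text
time: 10.07
position: [0.5938, 0.0372, 0.1626]
orientation: [-0.001, 0.645, 0.764, -0.0]
contact_force: [-0.1, 0.5, -0.1]
width: 0.0856
finger_force: 0.0
```

```bash
python3 - <<'E'
from h import *
d=grab('side'); c=d['img'][130:330,150:370]; cv2.imwrite('pics/s2.png',cv2.cvtColor(cv2.resize(c,None,fx=3,fy=3,interpolation=cv2.INTER_CUBIC),cv2.COLOR_RGB2BGR))
E
```

```text
(no output)
```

View pics/s2.png

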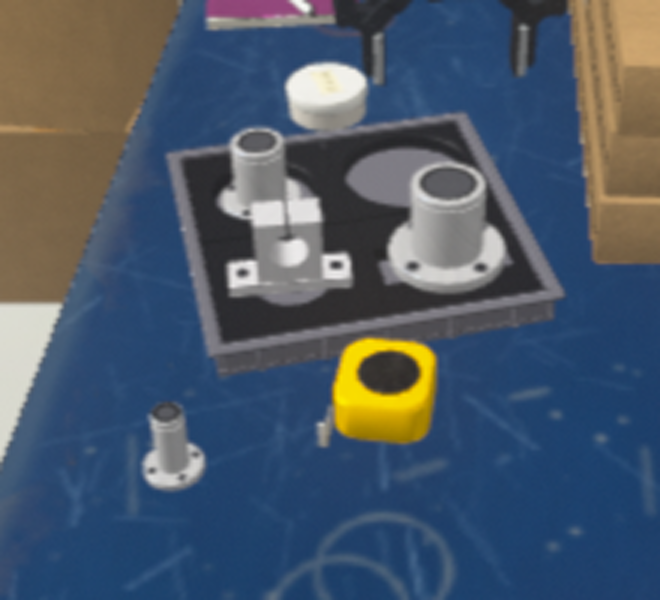

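The small bearing stands on the bench at (172,450), the medium stands in its recess at (258,175), and the large is at (447,230). I'll descend on the large next.

>>> arm_command:
  increments:
    - [[0, 0, -40], 0]
    - [[0, 0, -80], 0]
    - [[0, 0, -105], 0]
    - [[0, 0, -115], 0]
    - [[0, 0, -115], 0]
    - [[0, 0, -115], 0]

```text
time: 10.62
position: [0.5945, 0.0376, 0.0496]
orientation: [0.001, 0.645, 0.764, 0.0]
contact_force: [0.0, -0.3, 0.6]
width: 0.0853
finger_force: 0.0
```

>>> arm_command:
  increments:
    - [[0, 0, 0], 0]
    - [[0, 0, 0], 0]
    - [[0, 0, 0], 0]
    - [[0, 0, 0], 0]
    - [[0, 0, 0], 0]
    - [[0, 0, 0], 0]
    - [[0, 0, 0], 0]
  jaw: 0

```text
time: 11.2
position: [0.5952, 0.0372, 0.0502]
orientation: [0.001, 0.645, 0.764, 0.001]
contact_force: [0.8, 1.4, 7.6]
width: 0.051
finger_force: 61.7
```

>>> arm_command:
  increments:
    - [[0, 0, 25], 0]
    - [[0, 0, 40], 0]
    - [[-10, 32, 40], 0]
    - [[-20, 64, 40], 0]
    - [[-29, 95, 40], 0]
    - [[-34, 111, 40], 0]
    - [[-34, 112, 30], 0]
    - [[-34, 112, 12], 0]
    - [[-34, 112, 0], 0]
    - [[-34, 112, -8], 0]

```text
time: 12.03
position: [0.5595, 0.1488, 0.0386]
orientation: [-0.001, 0.645, 0.764, -0.001]
contact_force: [0.3, 0.2, -6.0]
width: 0.0506
finger_force: 64.9
```

>>> arm_command:
  increments:
    - [[0, 0, -2], 0]
    - [[0, 0, -4], 0]
    - [[0, 0, -5], 0]
    - [[0, 0, -5], 0]

```text
time: 12.37
position: [0.5604, 0.1489, 0.0363]
orientation: [0.0, 0.645, 0.764, 0.0]
contact_force: [-2.6, -1.5, -1.4]
width: 0.051
finger_force: 65.1
```

>>> arm_command:
  increments:
    - [[0, 0, -1], 0]
    - [[0, 0, -1], 0]
    - [[0, 0, -1], 0]

```text
time: 12.62
position: [0.5604, 0.1489, 0.0362]
orientation: [0.001, 0.645, 0.764, 0.0]
contact_force: [-6.8, -2.5, 8.9]
width: 0.0511
finger_force: 66.6
```

>>> arm_command:
  increments:
    - [[0, 0, 1], 0]
    - [[0, 0, 1], 0]
    - [[0, 0, 1], 0]
    - [[0, 0, 1], 0]
    - [[0, 0, 1], 0]
    - [[0, 0, 1], 0]
    - [[0, 0, 40], 0]
    - [[0, 0, 80], 0]
    - [[0, 0, 120], 0]
    - [[-5, -20, 130], 0]
  jaw: 1

```text
time: 13.45
position: [0.5576, 0.1312, 0.1705]
orientation: [0.004, 0.644, 0.765, 0.004]
contact_force: [0.6, 0.0, 0.7]
width: 0.0857
finger_force: 0.0
```

>>> arm_command:
  increments:
    - [[-18, -33, 0], 0]
    - [[-36, -66, 0], 0]
    - [[-54, -99, 0], 0]
    - [[-69, -122, 0], 0]
    - [[-71, -125, 0], 0]
    - [[-71, -125, 0], 0]
    - [[-71, -125, -40], 0]
    - [[-71, -125, -80], 0]
    - [[-71, -125, -108], 0]
    - [[-71, -125, -117], 0]

```text
time: 14.28
position: [0.4829, 0.0055, 0.0438]
orientation: [-0.003, 0.645, 0.765, -0.001]
contact_force: [-0.2, -0.1, 0.5]
width: 0.0851
finger_force: 0.0
```

>>> arm_command:
  increments:
    - [[0, 0, 0], 0]
    - [[0, 0, 0], 0]

```text
time: 14.45
position: [0.4852, 0.0046, 0.0481]
orientation: [0.0, 0.645, 0.765, 0.0]
contact_force: [-0.5, 0.5, 0.5]
width: 0.0851
finger_force: 0.0
```

>>> arm_command:
  increments:
    - [[0, 0, 0], 0]
    - [[0, 0, 0], 0]
    - [[0, 0, 0], 0]
    - [[0, 0, 0], 0]
    - [[0, 0, 0], 0]
    - [[0, 0, 0], 0]
    - [[0, 0, 0], 0]
  jaw: 0

```text
time: 15.03
position: [0.4848, 0.0041, 0.0487]
orientation: [0.001, 0.645, 0.764, 0.001]
contact_force: [-1.3, 1.6, 7.9]
width: 0.0453
finger_force: 61.5
```

>>> arm_command:
  increments:
    - [[0, 0, 25], 0]
    - [[0, 0, 45], 0.05]
    - [[33, 11, 50], 0.1]
    - [[66, 22, 50], 0.13]
    - [[98, 32, 50], 0.13]
    - [[109, 35, 50], 0.13]
    - [[109, 35, 50], 0.13]
    - [[109, 35, 30], 0.13]
    - [[109, 35, 12], 0.13]
    - [[109, 35, 6], 0.13]

```text
time: 15.87
position: [0.5911, 0.0391, 0.0513]
orientation: [-0.002, 0.594, 0.804, -0.001]
contact_force: [-0.8, 0.5, -1.2]
width: 0.0452
finger_force: 62.6
```

```bash
python3 - <<'E'
from h import *
print(sensors.get_state()['position'],sensors.get_state()['contact_force'])
d=grab('side'); c=d['img'][130:330,150:370]; cv2.imwrite('pics/s3.png',cv2.cvtColor(cv2.resize(c,None,fx=3,fy=3,interpolation=cv2.INTER_CUBIC),cv2.COLOR_RGB2BGR))
E
```

```text
[0.59105421 0.03910845 0.0512763 ] [-0.83464407  0.5386697  -1.15796013]
```

View pics/s3.png

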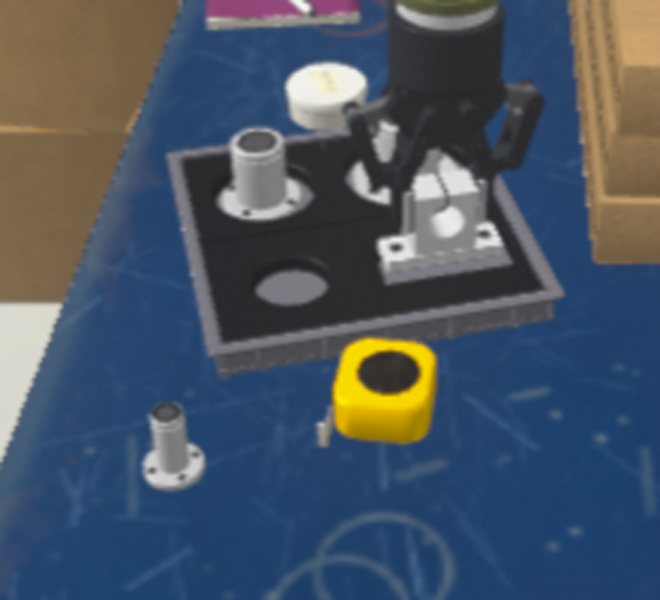

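The support is above the oblong recess, foot at (440,260), and lines up with it. I'll lower it in steps.

>>> arm_command:
  increments:
    - [[0, 0, -6], 0]
    - [[0, 0, -12], 0]
    - [[0, 0, -16], 0]
    - [[0, 0, -18], 0]
    - [[0, 0, -19], 0]
    - [[0, 0, -19], 0]

```text
time: 16.42
position: [0.5933, 0.0392, 0.0348]
orientation: [0.0, 0.594, 0.805, 0.0]
contact_force: [0.4, 0.2, -1.9]
width: 0.0451
finger_force: 62.4
```

>>> arm_command:
  increments:
    - [[0, 0, -1], 0]
    - [[0, 0, -1], 0]
    - [[0, 0, -1], 0]

```text
time: 16.67
position: [0.5933, 0.0392, 0.0347]
orientation: [0.001, 0.594, 0.805, 0.0]
contact_force: [-4.9, -0.8, 9.0]
width: 0.0453
finger_force: 63.5
```

>>> arm_command:
  increments:
    - [[0, 0, 1], 0]
    - [[0, 0, 1], 0]
    - [[0, 0, 1], 0]
    - [[0, 0, 1], 0]
    - [[0, 0, 1], 0]
    - [[0, 0, 1], 0]
    - [[0, 0, 40], 0]
    - [[0, 0, 80], 0]
    - [[0, 0, 110], 0]
    - [[-12, -15, 130], 0]
  jaw: 0.9

```text
time: 17.5
position: [0.583, 0.0255, 0.1667]
orientation: [0.002, 0.593, 0.805, 0.002]
contact_force: [0.2, -0.9, -0.0]
width: 0.077
finger_force: 0.0
```

>>> arm_command:
  increments:
    - [[-25, -31, 0], 0]
    - [[-50, -62, 0], 0]
    - [[-75, -92, 0], 0]
    - [[-100, -122, 0], 0]
    - [[-125, -152, 0], 0]
    - [[-148, -180, 0], 0]
    - [[-151, -184, 0], 0]
    - [[-151, -184, 0], 0]
    - [[-151, -184, 0], 0]
  jaw: 0.7

```text
time: 18.25
position: [0.4304, -0.1597, 0.1634]
orientation: [0.0, 0.594, 0.804, 0.0]
contact_force: [-0.1, 0.4, 0.1]
width: 0.0597
finger_force: 0.0
```

```bash
python3 - <<'E'
from h import *
d=grab('side'); c=d['img'][130:330,150:370]; cv2.imwrite('pics/s4.png',cv2.cvtColor(cv2.resize(c,None,fx=3,fy=3,interpolation=cv2.INTER_CUBIC),cv2.COLOR_RGB2BGR))
E
```

```text
(no output)
```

View pics/s4.png

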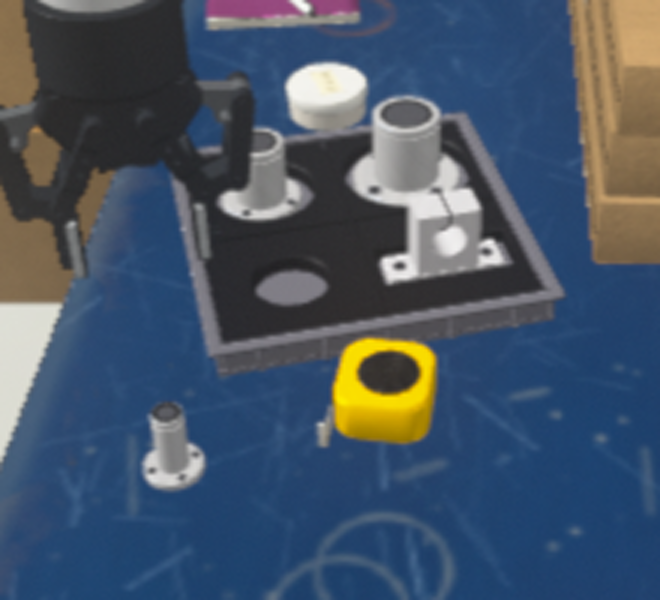

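>>> arm_command:
  increments:
    - [[0, 0, -40], 0]
    - [[0, 0, -80], 0]
    - [[0, 0, -115], 0]
    - [[0, 0, -135], 0]
    - [[0, 0, -140], 0]
    - [[0, 0, -140], 0]
    - [[0, 0, -140], 0]

```text
time: 18.88
position: [0.4312, -0.1596, 0.0241]
orientation: [0.001, 0.593, 0.805, 0.0]
contact_force: [-0.3, 0.7, -0.4]
width: 0.0599
finger_force: 0.0
```

>>> arm_command:
  increments:
    - [[0, 0, 0], 0]
    - [[0, 0, 0], 0]
    - [[0, 0, 0], 0]
    - [[0, 0, 0], 0]
    - [[0, 0, 0], 0]
    - [[0, 0, 0], 0]
    - [[0, 0, 0], 0]
    - [[0, 0, 0], 0]
  jaw: 0

```text
time: 19.55
position: [0.4308, -0.16, 0.0243]
orientation: [0.001, 0.594, 0.804, 0.0]
contact_force: [0.3, 1.1, 7.5]
width: 0.0181
finger_force: 58.3
```

The large, medium and support sit in their recesses, at (407,175), (262,195) and (445,260). The small bearing is gripped, so I'll carry it to (484,5).

>>> arm_command:
  increments:
    - [[0, 0, 35], 0]
    - [[0, 0, 75], 0]
    - [[0, 0, 100], 0]
    - [[12, 36, 100], 0]
    - [[24, 72, 100], 0]
    - [[36, 108, 100], 0]
    - [[48, 144, 100], 0]
    - [[53, 162, 100], 0]
    - [[54, 165, 100], 0]
    - [[54, 165, 100], 0]

```text
time: 20.38
position: [0.4842, 0.006, 0.1235]
orientation: [0.0, 0.593, 0.805, -0.0]
contact_force: [-0.3, -1.0, -1.4]
width: 0.0178
finger_force: 59.2
```

>>> arm_command:
  increments:
    - [[0, 0, -35], 0]
    - [[0, 0, -65], 0]
    - [[0, 0, -80], 0]
    - [[0, 0, -86], 0]
    - [[0, 0, -89], 0]
    - [[0, 0, -90], 0]
    - [[0, 0, -90], 0]

```text
time: 20.97
position: [0.4843, 0.0043, 0.0345]
orientation: [0.001, 0.594, 0.804, 0.0]
contact_force: [0.5, 0.0, -0.8]
width: 0.018
finger_force: 59.2
```

>>> arm_command:
  increments:
    - [[0, 0, -1], 0]
    - [[0, 0, -1], 0]
    - [[0, 0, -1], 0]

```text
time: 21.22
position: [0.4847, 0.0044, 0.0343]
orientation: [0.001, 0.594, 0.804, 0.0]
contact_force: [-3.6, -1.1, 13.1]
width: 0.0179
finger_force: 61.1
```

Release, retreat towards the clear side, and take the final pictures.

>>> arm_command:
  increments:
    - [[0, 0, 0], 0]
    - [[0, 0, 0], 0]
    - [[0, 0, 0], 0]
    - [[0, 0, 0], 0]
    - [[0, 0, 30], 0]
    - [[0, 0, 70], 0]
    - [[0, 0, 110], 0]
    - [[0, -10, 150], 0]
    - [[-10, -40, 165], 0]
    - [[-22, -75, 165], 0]
  jaw: 0.7

```text
time: 22.05
position: [0.4637, -0.0702, 0.2014]
orientation: [0.004, 0.593, 0.806, 0.001]
contact_force: [0.6, -1.3, -0.2]
width: 0.0597
finger_force: 0.0
```

>>> arm_command:
  increments:
    - [[-13, -35, 0], 0]
    - [[-26, -70, 0], 0]
    - [[-39, -105, 0], 0]
    - [[-52, -140, 0], 0]
    - [[-65, -175, 0], 0]
    - [[-78, -210, 0], 0]
    - [[-91, -245, 0], 0]
    - [[-100, -270, 0], 0]
    - [[-100, -270, 0], 0]

```text
time: 22.8
position: [0.3606, -0.3441, 0.197]
orientation: [0.0, 0.596, 0.803, -0.001]
contact_force: [0.1, 0.7, 0.3]
width: 0.0598
finger_force: 0.0
```

```bash
python3 - <<'E'
from h import *
print(sensors.get_state()['position'])
for n,(a,b,c,e) in dict(top=(165,330,140,385),side=(130,280,150,370)).items():
    d=grab(n); np.save(n+'1.npy',d,allow_pickle=True); k=d['img'][a:b,c:e]
    cv2.imwrite(f'pics/{n}f.png',cv2.cvtColor(cv2.resize(k,None,fx=3.2,fy=3.2,interpolation=cv2.INTER_CUBIC),cv2.COLOR_RGB2BGR))
E
```

```text
[ 0.36060749 -0.34409265  0.19702578]
```

View pics/topf.png

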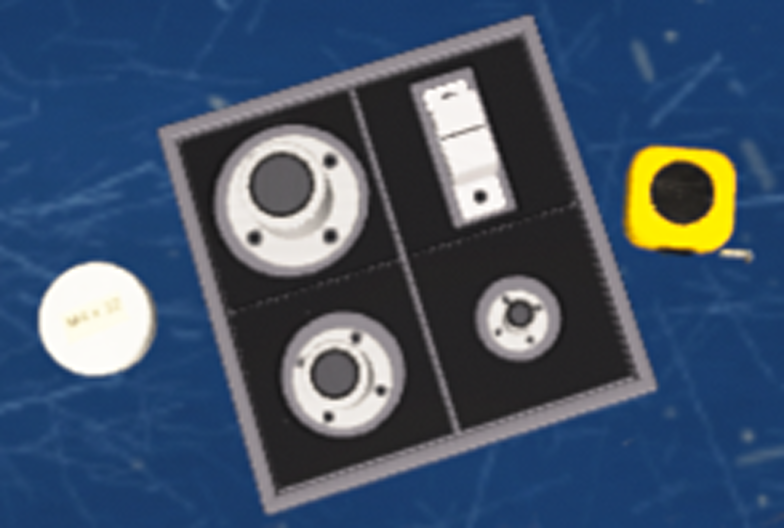

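View pics/sidef.png

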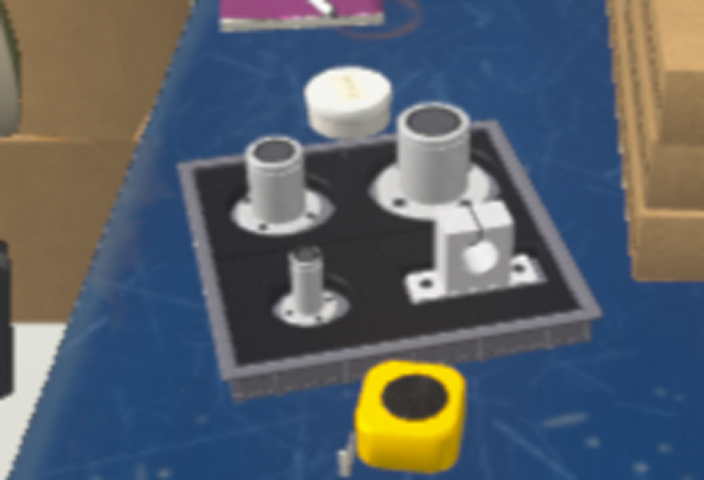

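The top view shows all four parts centred in their own recesses: large (291,200), medium (343,374), small (518,318) and support (463,147). They stand upright, and the tape and tin have not moved.

```bash
python3 -c "
from rig import order
print(order.finish_job())"
```

```text
the job is handed in; nothing more can be done
None
```

I handed the job in at about 23 s: in the final pictures, all three bearings and the shaft support stand upright in their own recesses and the tape measure and tin are where they started; no verdict came back.

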